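Put the organ tuning cones back on their stand in order of size

ROBOT

A 6-joint arm with a two-finger parallel gripper is mounted at the origin on the work surface. World frame = base frame: x ahead of the robot, y to its left, z up, the work surface at z = 0. Lengths are in mm, angles in rad, forces in N, time in s.
With the tool pointing down it reaches from about 350 to 975 mm from the base axis. Payload 4.9 kg.
Tool frame: the origin (TCP) lies on the mounting face of the last link; the fingertips stand 173 mm ahead of it and the grasp point (between the pads) lies 155 mm ahead of it (arm.finger_overhang is the distance from the TCP to the fingertips, in mm); z points along the fingers, y is the direction in which the jaws open and shut (so a half turn about z gives the same grasp; the last joint's range is limited). The gripper opens to 85 mm and grips with 20 to 120 N. Pads are 22 mm wide; open, the fingers measure 114 mm over their backs; the gripper's body (76 mm by 85 mm) begins 54 mm behind the grasp point. The pads swing forward as they close: fully open they stand 13 mm farther back than shut.
Start: joints at [-1.347, 0.053, 1.613, -0, 1.476, -0.119], TCP at [210.073, -588.619, 404.704] pointing down, gripper open.
Joint ranges: [-3.01, 3.01], [-1.01, 2.22], [0.06, 2.58], [-1.02, 4.17], [0.09, 2.62], [-3.14, 3.14]. Speed limits (rad/s): [2.57, 2.57, 3.14, 3.14, 3.14, 3.14].

INTERFACE

Orientations are given as a 3x3 rotation matrix whose columns are the frame's x, y, z axes.
In Python, from station import arm, optics gives the robot as it stands. The module is installed in compiled form; this text tells all that it offers.
- The arm moves only by the tool move_arm, never from a script. Its arguments are lists of equal length, an entry for each row: "dp": the shift along the tool's x, y, z as a fraction of full scale, a list of three; "roll": the turn about the tool's z as a fraction of full scale. In form: {"dp": [[x, y, z], ...], "roll": [roll, ...]}. A call has 1 to 10 rows; each row shifts and turns the commanded pose from where the row before left it, along the tool's axes as they then stand; what a row does not reach is not made up. Full scale, the value 1, is 0.2 m for a shift and 0.1 rad for a turn. A row lasts 1/12 s, in which the tool goes at most 41.7 mm and 7.16 degrees, less where a joint would pass 70% of its speed; a pose out of reach is approached as far as the arm can. A call with a number of a shift or a turn outside -1 to 1 is refused whole. A call with a gripper value outside its range is refused whole. "claw" is the closure, from 0 (fully open) to 1 (shut), set as the call begins (left out, the last holds). The fingers move at their own pace and stop on an object; "grip_force" is the grip in N (left out, the last holds). Time passes only in rows, so rows that do not move let the fingers close. It gives the time, the measured TCP pose, the force and the opening at its end, in the units of the state.
- arm.sense(): the state, without advancing time (a new reading comes with each control period).
- optics.capture(name): name is "scene" or "side" or "wrist"; returns the picture (420x560x3 uint8, red, green, blue); there is no depth.
- optics.get_calibration(name): a dict with "fx", "fy", "cx", "cy" (pixels), "camera_from_world" (4x4, takes a point from world to camera coordinates). Camera axes: x right, y up, looking along -z (the intrinsics and any distortion apply to the point x, -y, -z); pixel columns grow to the right and rows downward; lengths in mm; the calibration is good to about 2 mm. The wrist camera is an equidistant fisheye: a pixel r from the principal point sees the ray r / f radians off the axis. A picture is of the moment at which its call begins: read the wrist's pose just before it. get_calibration takes no time and is no camera call; for the wrist camera it gives the pose at the moment of the call.
- arm.close_job(): hands the job in, once; it reports no verdict.
The state is a dict: "t": time; "joint_positions": joint angles; "qd": joint speeds; "effort": joint torques, N m; "tcp_pos": TCP position; "ee_rot": TCP orientation; "force": force on the tool from outside, world axes, zero at the start; "wrist_torque": the same for the moment, N m; "opening": finger opening in mm.
Only numpy, scipy, OpenCV 4.12 (cv2) and the standard library are available. Lean on these libraries where they do the work, as an engineer would, in place of code of your own. Each camera call takes 0.05 s, during which the arm holds its last target.

TASK

Finish putting the brass tuning cones back on their stand: the largest and the smallest of the set already stand on the two end pins and stay where they are. Take the other four from the bench and stand each one mouth down over one of the four free pins, centred on it, so that the whole row steps down in size from the largest cone to the smallest. Do not tip any cone over.

Things in the scene. Friction and masses are not known exactly. Their poses are not given: they have to be found in the camera images.
- cone_40_mid (a point): Loose brass tuning cone, smallest of these four: hollow cone standing mouth down on its 40 mm rim, 80 mm tall with the round upright stem on top. The point is on its axis half-way up, 40 mm above the rim; z up. Grip the stem (16 mm thick, straight for 40 mm, then 10 mm of rounded top): its middle is 10 mm above the point, its foot 20 mm lower. Hollow: over 22 mm wide up to 12 mm above the rim.
- cone_50_mid (a point): Loose brass tuning cone, second smallest of these four: hollow cone standing mouth down on its 50 mm rim, 86 mm tall with the round upright stem on top. The point is on its axis half-way up, 43 mm above the rim; z up. Grip the stem (18 mm thick, straight for 40 mm, then 10 mm of rounded top): its middle is 13 mm above the point, its foot 20 mm lower. Hollow: over 22 mm wide up to 12 mm above the rim.
- cone_60_mid (a point): Loose brass tuning cone, second largest of these four: hollow cone standing mouth down on its 60 mm rim, 92 mm tall with the round upright stem on top. The point is on its axis half-way up, 46 mm above the rim; z up. Grip the stem (18 mm thick, straight for 40 mm, then 10 mm of rounded top): its middle is 16 mm above the point, its foot 20 mm lower. Hollow: over 22 mm wide up to 12 mm above the rim.
- cone_70_mid (a point): Loose brass tuning cone, largest of these four: hollow cone standing mouth down on its 70 mm rim, 98 mm tall with the round upright stem on top. The point is on its axis half-way up, 49 mm above the rim; z up. Grip the stem (20 mm thick, straight for 40 mm, then 10 mm of rounded top): its middle is 19 mm above the point, its foot 20 mm lower. Hollow: over 22 mm wide up to 12 mm above the rim.
- cone_80_mid (a point): Largest tuning cone of the set (80 mm rim, 104 mm tall), same brass shape, already standing over the pin at one end of the stand (either end, it varies). The point is on its axis half-way up. Stays where it is.
- cone_32_mid (a point): Smallest tuning cone of the set (32 mm rim, 76 mm tall), same brass shape, already standing over the pin at the other end of the stand. The point is on its axis half-way up. Stays where it is.
- pin_1: Free pin 1 of four, counted from the robot's left (+y) to right: pale dowel, 8 mm thick, 12 mm high, on a green felt disc 45 mm across, on the dark wooden stand (96 x 572 x 18 mm high, fixed; pins 95 mm apart in a straight row across the robot's front). Origin: the pin's foot, on the stand's top; x across the row away from the robot, y along it to the left, z up.
- pin_2: Free pin 2 of four, counted from the robot's left (+y) to right: pale dowel, 8 mm thick, 12 mm high, on a green felt disc 45 mm across, on the dark wooden stand (96 x 572 x 18 mm high, fixed; pins 95 mm apart in a straight row across the robot's front). Origin: the pin's foot, on the stand's top; x across the row away from the robot, y along it to the left, z up.
- pin_3: Free pin 3 of four, counted from the robot's left (+y) to right: pale dowel, 8 mm thick, 12 mm high, on a green felt disc 45 mm across, on the dark wooden stand (96 x 572 x 18 mm high, fixed; pins 95 mm apart in a straight row across the robot's front). Origin: the pin's foot, on the stand's top; x across the row away from the robot, y along it to the left, z up.
- pin_4: Free pin 4 of four, counted from the robot's left (+y) to right: pale dowel, 8 mm thick, 12 mm high, on a green felt disc 45 mm across, on the dark wooden stand (96 x 572 x 18 mm high, fixed; pins 95 mm apart in a straight row across the robot's front). Origin: the pin's foot, on the stand's top; x across the row away from the robot, y along it to the left, z up.
Things that resemble listed ones, but are neither listed nor needed, are in the scene too. What is shaped like the part that bears cone_70_mid but pink or purple is not meant.

How it is judged:
By the outcome, as a careful person would: the job done as asked, in the order asked, and still so for the second after the job is handed in, with the robot touching nothing.
It also fails if it takes over 104 s, if anything falls off the work surface, if the arm or the gripper's body presses on something with over 40 N, if the wrist force passes 120 N, or if a joint passes its speed limit or range.

## Working session

There is one attempt and no reset: what is moved stays moved. The work goes in short steps, Python scripts to look and compute and a tool call to move; the robot and the scene stay as the last step left them, time stands still between calls to the robot, and variables do not carry over. Pictures are saved under pics/ and viewed, and the job is handed in when it is done.

Besides the shell and the picture viewer there is one more tool, called after "Emit:" by a JSON object that holds its "name" and its "arguments". move_arm: Moves the arm, as the interface text tells. Its arguments: {"type":"object","properties":{"dp":{"type":"array"},"roll":{"type":"array"},"claw":{"type":"number"},"grip_force":{"type":"number"}},"required":["dp","roll"]}

```bash
mkdir -p pics; python3 - <<'E'
from station import arm, optics
import cv2
s=arm.sense(); print(s)
for n in ["scene","side","wrist"]:
    c=optics.get_calibration(n); print(n,c)
    im=optics.capture(n); cv2.imwrite(f"pics/{n}0.png",im[:,:,::-1])
E
```

```text
{'t': 0.0, 'joint_positions': array([-1.34701946e+00,  5.33936608e-02,  1.61429532e+00, -2.59876676e-05,
        1.47600846e+00, -1.18998671e-01]), 'qd': array([ 2.08232339e-03,  2.50165771e-04,  1.08205301e-03,  4.56708406e-05,
       -5.80847305e-05, -5.86355509e-04]), 'effort': array([ 1.74127992e-03, -3.93678653e+01, -3.70177746e+01, -3.31151682e-05,
        6.99217970e-03,  1.71772604e-05]), 'tcp_pos': array([ 210.00355927, -588.38196118,  403.43903638]), 'ee_rot': array([[ 9.41824649e-01,  3.36104282e-01, -4.92307300e-04],
       [ 3.36104568e-01, -9.41822452e-01,  2.04656512e-03],
       [ 2.24193232e-04, -2.09297221e-03, -9.99997785e-01]]), 'force': array([-0.41194544,  0.1586031 ,  0.154414  ]), 'wrist_torque': array([-0.02421012, -0.01526921,  0.01586991]), 'opening': 85.69593469498861}
scene {'fx': 516.969932587447, 'fy': 516.969932587447, 'cx': 270.24927936919306, 'cy': 205.35650055770742, 'camera_from_world': array([[ 3.55993506e-01,  9.34433170e-01, -1.01624067e-02,
        -1.84025184e+02],
       [-5.70211369e-01,  2.25824940e-01,  7.89849410e-01,
         2.07383083e
[... 422 characters left out ...]
81517916e-01,  7.31779564e-01,
        -3.47464029e+01],
       [-2.35006352e-02,  7.31679766e-01,  6.81243304e-01,
        -1.01604851e+03],
       [ 0.00000000e+00,  0.00000000e+00,  0.00000000e+00,
         1.00000000e+00]])}
wrist {'fx': 325.19226210127806, 'fy': 325.19226210127806, 'cx': 278.7065891428084, 'cy': 206.5752445452531, 'camera_from_world': array([[ 3.35915098e-01, -9.41886674e-01, -3.24668141e-03,
        -6.22875358e+02],
       [ 9.06525376e-01,  3.24235677e-01, -2.70338619e-01,
         3.55355107e+01],
       [ 2.55681032e-01,  8.78676244e-02,  9.62759830e-01,
        -3.77319305e+02],
       [ 0.00000000e+00,  0.00000000e+00,  0.00000000e+00,
         1.00000000e+00]])}
```

View pics/scene0.png

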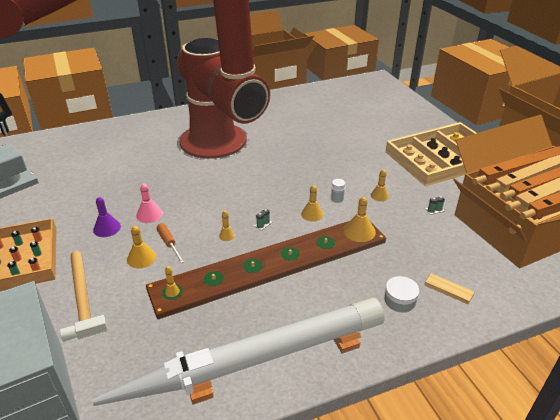

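View pics/side0.png

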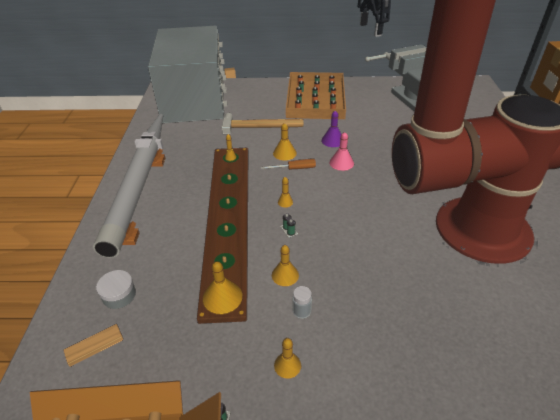

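View pics/wrist0.png

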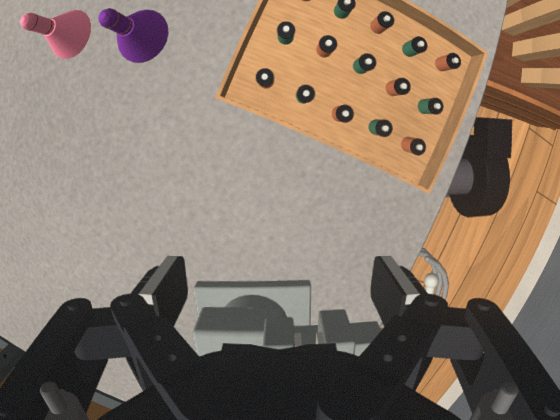

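The scene view shows the stand with the large cone at the +y end (362,220) and the small one at the −y end (170,283). The four loose brass cones are at (140,245), (226,225), (313,203) and (381,185). I'll enlarge these to measure them.

```bash
cat > h.py <<'E'
import numpy as np
from station import arm, optics
import cv2
CAL={n:optics.get_calibration(n) for n in("scene","side")}
def proj(n,P):
    c=CAL[n];M=c["camera_from_world"];q=M[:3,:3]@np.array(P,float)+M[:3,3]
    return np.array([c["cx"]+c["fx"]*q[0]/-q[2],c["cy"]-c["fy"]*q[1]/-q[2]])
def onz(n,uv,z):
    c=CAL[n];M=c["camera_from_world"];R=M[:3,:3];o=-R.T@M[:3,3]
    d=R.T@np.array([(uv[0]-c["cx"])/c["fx"],-(uv[1]-c["cy"])/c["fy"],-1]);return o+d*(z-o[2])/d[2]
E
python3 - <<'E'
import cv2
a=cv2.imread("pics/scene0.png");b=cv2.imread("pics/side0.png")
def crop(im,x,y,w,h,k,o): cv2.imwrite("pics/"+o,cv2.resize(im[y:y+h,x:x+w],None,fx=k,fy=k,interpolation=cv2.INTER_CUBIC))
crop(a,110,165,290,150,2.75,"c1.png"); crop(b,195,120,130,270,2.2,"c2.png")
crop(a,110,190,150,110,5,"c3.png");crop(a,260,160,150,110,5,"c4.png")
E
```

```text
(no output)
```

View pics/c3.png

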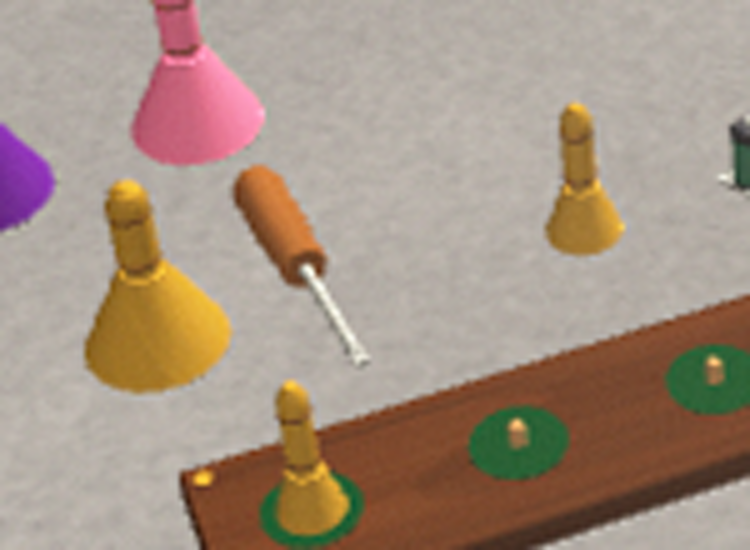

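View pics/c4.png

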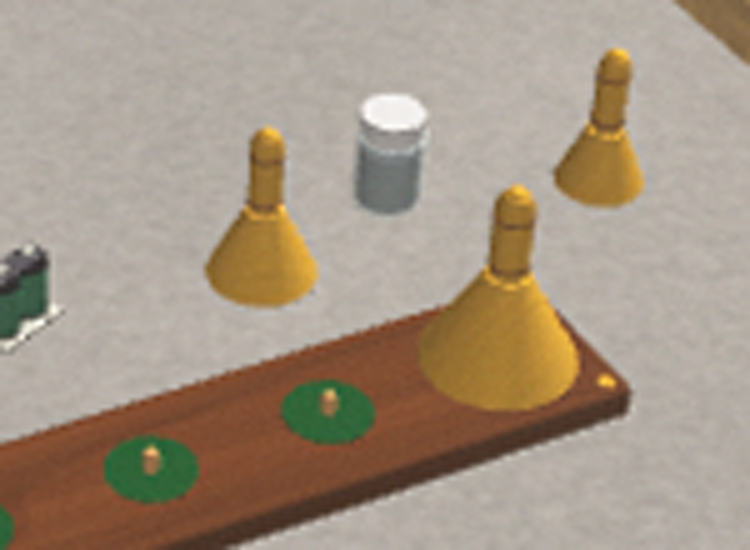

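View pics/c2.png

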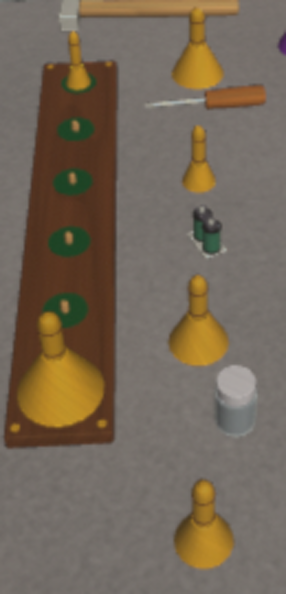

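```bash
cat >> h.py <<'E'
from scipy.optimize import least_squares
STEM={32:14,40:16,50:18,60:18,70:20,80:20}; HT={32:76,40:80,50:86,60:92,70:98,80:104}
def model(n,x,y,z0,D,shape,off=(0,0),k=4):
    H=HT[D];d=STEM[D];t=np.linspace(0,2*np.pi,40);C=np.c_[np.cos(t),np.sin(t)]
    ring=lambda r,z:[(x+r*a,y+r*b,z0+z) for a,b in C]
    body=ring(D/2,0)+ring(D/2,2)+ring(d/2+1,H-50)
    stem=ring(d/2,H-50)+ring(d/2,H-10)+ring(d/2*.87,H-5)+ring(d/2*.5,H-1.3)+[(x,y,z0+H)]
    m=np.zeros((shape[0]*k,shape[1]*k),np.uint8)
    for g in(body,stem):
        p=np.array([proj(n,P) for P in g]);p=((p-np.array(off)+.5)*k)
        cv2.fillConvexPoly(m,cv2.convexHull(p.astype(np.float32)).round().astype(np.int32),1)
    return cv2.resize(m.astype(np.float32),(shape[1],shape[0]),interpolation=cv2.INTER_AREA)
def brass(im):
    h=cv2.cvtColor(im,cv2.COLOR_RGB2HSV)
    return ((h[...,0]>=14)&(h[...,0]<=28)&(h[...,1]>165)&(h[...,2]>70)).astype(np.uint8)
def blob(m,uv,rad=14):
    nl,L,S,Ce=cv2.connectedComponentsWithStats(m)
    best=min((i for i in range(1,nl) if S[i][4]>60),key=lambda i:np.hypot(*(Ce[i]-uv)))
    return L==best
def fit(n,im,uv,D,z0):
    b=blob(brass(im),uv).astype(np.float32)
    ys,xs=np.nonzero(b);x0,x1,y0,y1=xs.min()-6,xs.max()+7,ys.min()-6,ys.max()+7
    b=b[y0:y1,x0:x1];yy,xx=np.mgrid[:b.shape[0],:b.shape[1]]
    cen=lambda m:np.array([(m*xx).sum(),(m*yy).sum()])/m.sum()
    p=onz(n,(uv[0],uv[1]),z0+HT[D]*.35)[:2]
    cb=cen(b)
    for _ in range(6):
        m=model(n,*p,z0,D,b.shape,(x0,y0));c=cen(m)
        d=onz(n,cb+(x0,y0),z0+30)-onz(n,c+(x0,y0),z0+30);p=p+d[:2]
    m=model(n,*p,z0,D,b.shape,(x0,y0))
    return p,np.minimum(m,b).sum()/np.maximum(m,b).sum(),b.sum()/m.sum()
E
python3 - <<'E'
from h import *
a=cv2.imread("pics/scene0.png")[...,::-1].copy();b=cv2.imread("pics/side0.png")[...,::-1].copy()
S=[((141,247),(285,143),0),((226,227),(286,193),0),((313,205),(286,266),0),((381,187),(288,358),0),((362,222),(221,287),18),((170,285),(231,150),18)]
for u,v,z in S:
    print(u)
    for D in HT:
        r=fit("scene",a,u,D,z);q=fit("side",b,v,D,z);print(D,r[0].round(1),q[0].round(1),np.round([r[1],r[2],q[1],q[2]],2))
for n,im,zz in(("scene",a,0),("side",b,0)):
    h=cv2.cvtColor(im,cv2.COLOR_RGB2HSV);g=((h[...,0]>50)&(h[...,0]<85)&(h[...,1]>130)).astype(np.uint8)
    nl,L,St,C=cv2.connectedComponentsWithStats(g)
    for i in range(1,nl):
        if St[i][4]>60:
            cs,_=cv2.findContours((L==i).astype(np.uint8),0,1);e=cv2.fitEllipse(cv2.convexHull(cs[0])) if len(cs[0])>5 else None
            print(n,St[i],C[i].round(1),e,onz(n,e[0],18.5).round(1))
E
```

```text
(141, 247)
32 [ 465.4 -310.5] [ 465.3 -301.2] [0.38 2.66 0.44 2.28]
40 [ 464.3 -310.5] [ 465.1 -302.4] [0.5  1.99 0.55 1.76]
50 [ 463.3 -310.5] [ 465.1 -302.9] [0.68 1.46 0.71 1.28]
60 [ 461.4 -310.4] [ 465.2 -305. ] [0.86 1.15 0.88 1.02]
70 [ 461.1 -310.3] [ 465.2 -304.4] [0.89 0.89 0.8  0.8 ]
80 [ 459.6 -310.2] [ 465.3 -305.8] [0.73 0.73 0.66 0.66]
(226, 227)
32 [470. -99.] [463.3 -91.6] [0.58 0.78 0.86 0.97]
40 [469.  -98.8] [463.4 -93. ] [0.56 0.59 0.73 0.73]
50 [467.1 -98.3] [463.3 -93.9] [0.44 0.44 0.54 0.54]
60 [461.2 -96.7] [463.4 -96.1] [0.36 0.36 0.42 0.42]
70 [458.6 -96.2] [463.2 -96.8] [0.3  0.3  0.34 0.34]
80 [457.3 -96.2] [463.2 -99.5] [0.26 0.26 0.31 0.31]
(313, 205)
32 [478.2 130.7] [463.4 145.8] [0.42 1.32 0.5  1.95]
40 [476.5 131.4] [463.5 144.6] [0.47 1.02 0.66 1.44]
50 [471.7 133.9] [463.4 143.5] [0.57 0.79 0.85 1.04]
60 [466.7 136.5] [463.5 141.4] [0.62 0.66 0.8  0.8 ]
70 [464.2 137.4] [463.5 140.9] [0.53 0.53 0.62 0.62]
80 [461.9 138.7] [463.6 139.5] [0.44 0.44 0.5  0.5 ]
(381, 187)
32 [473.4 336.7] [458.9 348.1] [0.4  0.66 0.63 1.56]
40 [469.5 339.5] [458.9 346
[... 1375 characters left out ...]
7.30615997314453) [600.8 -75.8  18.5]
scene [204 272  19  13 165] [213.  278.4] ((213.03587341308594, 278.0424499511719), (13.143965721130371, 18.649749755859375), 81.00093841552734) [ 607.  -171.2   18.5]
scene [162 285  20  14  66] [171.9 293.4] ((171.71315002441406, 291.3309326171875), (13.914639472961426, 19.49994468688965), 78.08145141601562) [ 612.7 -266.2   18.5]
side [220 198  16  10  82] [227.7 202.8] ((227.55618286132812, 202.32493591308594), (9.111564636230469, 15.338874816894531), 82.19657897949219) [604.9 -73.5  18.5]
side [218 224  17  12 109] [226.2 230.3] ((225.96498107910156, 229.5260772705078), (11.072371482849121, 16.464733123779297), 83.32539367675781) [599.3  21.1  18.5]
```

```bash
sed -i 's/h\[...,0\]>=14)&(h\[...,0\]<=28)&(h\[...,1\]>165)&(h\[...,2\]>70)/h[...,0]>=12)\&(h[...,0]<=32)\&(h[...,1]>90)\&(h[...,2]>50)/' h.py; python3 - <<'E'
from h import *
a=cv2.imread("pics/scene0.png")[...,::-1].copy();b=cv2.imread("pics/side0.png")[...,::-1].copy()
S=[((141,247),(285,143),0),((226,227),(286,193),0),((313,205),(286,266),0),((381,187),(288,358),0)]
for u,v,z in S:
    print(u)
    for D in (40,50,60,70):
        r=fit("scene",a,u,D,z);q=fit("side",b,v,D,z);print(D,r[0].round(1),q[0].round(1),np.round([r[1],r[2],q[1],q[2]],2))
h=cv2.cvtColor(b,cv2.COLOR_RGB2HSV)
g=((h[...,0]>45)&(h[...,0]<90)&(h[...,1]>100)).astype(np.uint8)
nl,L,St,C=cv2.connectedComponentsWithStats(g)
for i in range(1,nl):
    if St[i][4]>25: print(St[i],onz("side",(St[i][0]+St[i][2]/2-.5,St[i][1]+St[i][3]/2-.5),18.5))
E
```

```text
(141, 247)
40 [ 464.1 -310.4] [ 417.8 -237.9] [0.46 2.15 0.33 1.2 ]
50 [ 462.8 -310.1] [ 417.7 -241.1] [0.63 1.58 0.41 0.91]
60 [ 460.6 -310.1] [ 417.6 -244. ] [0.8  1.24 0.46 0.71]
70 [ 460.7 -310. ] [ 417.5 -245.6] [0.95 0.96 0.47 0.56]
(226, 227)
40 [458.5 -95.7] [463.4 -95.2] [0.91 0.92 0.92 0.96]
50 [457.3 -95.4] [463.5 -96. ] [0.68 0.68 0.71 0.71]
60 [455.4 -95. ] [463.4 -98.3] [0.54 0.54 0.56 0.56]
70 [454.  -94.6] [463.3 -99.1] [0.42 0.42 0.44 0.44]
(313, 205)
40 [460.2 138.8] [463.6 143.6] [0.61 1.64 0.59 1.67]
50 [459.5 139.2] [463.6 142.4] [0.81 1.21 0.8  1.21]
60 [457.6 140.1] [463.7 140.2] [0.93 0.95 0.93 0.94]
70 [457.5 140.1] [463.6 139.7] [0.74 0.74 0.72 0.72]
(381, 187)
40 [453.4 345.3] [459.3 345.9] [0.79 1.25 0.75 1.33]
50 [452.7 345.8] [459.3 344.8] [0.91 0.92 0.93 0.93]
60 [450.9 347. ] [459.3 343. ] [0.73 0.73 0.7  0.7 ]
70 [451.4 346.7] [459.3 342.3] [0.57 0.57 0.53 0.53]
[221 174  17  10 107] [ 610.25987858 -167.83252985   18.5       ]
[219 197  18  12 139] [604.94079757 -72.85436542  18.5       ]
[217 223  19  14 171] [599.24853451  21.03047341  18.5       ]
[289 227   5   7  29] [449.25384535  23.650154    18.5       ]
[215 253  20  16 161] [593.07366464 114.96735228  18.5       ]
```

The sizes are clear: the 70 is at about (463,−308), the 40 at (461,−95), the 60 at (461,140) and the 50 at (456,345). Pins 1–4 run from (591,115) to (609,−169), so pin 1 takes the 70, then 60, 50, 40. First I'll turn the jaws across the row, so that tool x is world y.

Emit:
{"name": "move_arm", "arguments": {"dp": [[0, 0, 0], [0, 0, 0], [0, 0, 0], [0, 0, 0], [0, 0, 0], [0, 0, 0], [0, 0, 0], [0, 0, 0], [0, 0, 0], [0, 0, 0]], "roll": [-1, -1, -1, -1, -1, -1, -1, -1, -1, -1]}}

```text
t: 0.98
tcp_pos: [210.1, -588.5, 404.2]
ee_rot: [[0.221, 0.975, -0.0], [0.975, -0.221, 0.001], [0.001, -0.0, -1.0]]
force: [-0.0, 0.2, 0.1]
opening: 85.2
```

Emit:
{"name": "move_arm", "arguments": {"dp": [[0, 0, 0], [0, 0, 0], [0, 0, 0], [0, 0, 0]], "roll": [-1, -1, -0.28, 0]}}

```text
t: 1.32
tcp_pos: [210.0, -588.5, 404.2]
ee_rot: [[-0.0, 1.0, -0.0], [1.0, 0.0, 0.001], [0.001, -0.0, -1.0]]
force: [-0.1, -0.3, -0.9]
opening: 85.5
```

Emit:
{"name": "move_arm", "arguments": {"dp": [[0.14, 0.1265, 0], [0.14, 0.1265, 0], [0.14, 0.1265, 0], [0.14, 0.1265, 0], [0.14, 0.1265, 0], [0.14, 0.1265, 0], [0.14, 0.1265, 0], [0.14, 0.1265, 0], [0.14, 0.1265, 0], [0.14, 0.1265, 0]], "roll": [0, 0, 0, 0, 0, 0, 0, 0, 0, 0]}}

```text
t: 2.15
tcp_pos: [463.9, -306.9, 404.6]
ee_rot: [[0.001, 1.0, 0.0], [1.0, -0.001, -0.0], [-0.0, 0.0, -1.0]]
force: [1.4, -1.0, -0.2]
opening: 85.6
```

Emit:
{"name": "move_arm", "arguments": {"dp": [[0, 0, 0.1], [0, 0, 0.1], [0, 0, 0], [0, 0, 0]], "roll": [0, 0, 0, 0]}}

```text
t: 2.48
tcp_pos: [462.8, -308.2, 363.3]
ee_rot: [[0.0, 1.0, -0.003], [1.0, -0.0, 0.002], [0.002, -0.003, -1.0]]
force: [0.7, -0.6, 0.6]
opening: 85.6
```

```bash
cat >> h.py <<'E'
def wcap(name):
    s=arm.sense(); c=optics.get_calibration("wrist"); im=optics.capture("wrist")
    import pickle; pickle.dump((s,c,im),open(f"pics/{name}.pkl","wb"))
    cv2.imwrite(f"pics/{name}.png",im[...,::-1]); return s,c,im
def wproj(c,P):
    M=c["camera_from_world"];q=M[:3,:3]@np.array(P,float)+M[:3,3];v=np.array([q[0],-q[1],-q[2]])
    r=np.hypot(v[0],v[1]);th=np.arctan2(r,v[2]);return np.array([c["cx"]+c["fx"]*th*v[0]/r,c["cy"]+c["fx"]*th*v[1]/r])
def wonz(c,uv,z):
    M=c["camera_from_world"];R=M[:3,:3];o=-R.T@M[:3,3]
    a=np.array([uv[0]-c["cx"],uv[1]-c["cy"]]);r=np.hypot(*a);th=r/c["fx"]
    v=np.array([np.sin(th)*a[0]/r,np.sin(th)*a[1]/r,np.cos(th)]);d=R.T@np.array([v[0],-v[1],-v[2]]);return o+d*(z-o[2])/d[2]
E
python3 - <<'E'
from h import *
s,c,im=wcap("w1");print(s["tcp_pos"],s["t"]);M=c["camera_from_world"];print(-M[:3,:3].T@M[:3,3],M.round(3))
print(wproj(c,(463,-308,0)),wproj(c,(463,-308,98)))
E
```

```text
[ 462.79065957 -308.20181801  363.25536042] 2.4833
[ 461.69731192 -239.36365878  330.66118818] [[ 1.00000e+00 -1.00000e-03 -3.00000e-03 -4.60776e+02]
 [-0.00000e+00  9.64000e-01 -2.67000e-01  3.19106e+02]
 [ 3.00000e-03  2.67000e-01  9.64000e-01 -2.56229e+02]
 [ 0.00000e+00  0.00000e+00  0.00000e+00  1.00000e+00]]
[281.02083045 185.22579706] [281.50554869 211.95735887]
```

View pics/w1.png

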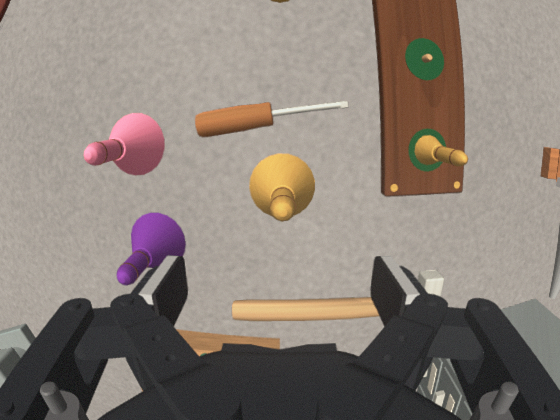

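The wrist view shows the 70 cone at (282,186) with its top at (282,213), within 1 px of the prediction. I'll refine it and the visible pins with a wrist fit.

```bash
cat >> h.py <<'E'
import sys
def wfit(c,im,uv,D,z0):
    g=globals(); old=(proj,onz); 
    try:
        g['proj']=lambda n,P:wproj(c,P); g['onz']=lambda n,uv,z:wonz(c,uv,z)
        return fit("w",im,uv,D,z0)
    finally: g['proj'],g['onz']=old
def green(im):
    h=cv2.cvtColor(im,cv2.COLOR_RGB2HSV)
    g=((h[...,0]>45)&(h[...,0]<90)&(h[...,1]>100)).astype(np.uint8)
    nl,L,St,C=cv2.connectedComponentsWithStats(g);o=[]
    for i in range(1,nl):
        if St[i][4]>150:
            cs,_=cv2.findContours((L==i).astype(np.uint8),0,1);e=cv2.fitEllipse(cv2.convexHull(max(cs,key=len)));o.append((e[0],e[1]))
    return o
E
python3 - <<'E'
from h import *
import pickle
s,c,im=pickle.load(open("pics/w1.pkl","rb"))
for D in(60,70):print(wfit(c,im,(282,187),D,0))
for e in green(im): print(e,wonz(c,e[0],18.5))
E
```

```text
(array([ 463.57153296, -307.68629735]), np.float32(0.798172), np.float32(1.2528628))
(array([ 463.56687039, -308.11706233]), np.float32(0.93475026), np.float32(0.93475026))
((424.22247314453125, 58.63151550292969), (35.92849349975586, 42.84221649169922)) [ 607.4505759 -171.0389798   18.5      ]
((426.687255859375, 149.37953186035156), (36.13161087036133, 41.39363479614258)) [ 612.70577996 -264.8462968    18.5       ]
```

Emit:
{"name": "move_arm", "arguments": {"dp": [[0, 0.0035, 0.17], [0, 0, 0.17], [0, 0, 0.17], [0, 0, 0.12], [0, 0, 0.04], [0, 0, 0]], "roll": [0, 0, 0, 0, 0, 0]}}

```text
t: 3.03
tcp_pos: [463.1, -308.8, 229.4]
ee_rot: [[0.001, 1.0, -0.002], [1.0, -0.001, 0.002], [0.002, -0.002, -1.0]]
force: [-0.0, 0.4, 0.1]
opening: 85.4
```

Emit:
{"name": "move_arm", "arguments": {"dp": [[0, 0, 0], [0, 0, 0], [0, 0, 0], [0, 0, 0], [0, 0, 0], [0, 0, 0], [0, 0, 0], [0, 0, 0]], "roll": [0, 0, 0, 0, 0, 0, 0, 0], "claw": 1, "grip_force": 50}}

```text
t: 3.7
tcp_pos: [464.3, -308.9, 231.9]
ee_rot: [[-0.0, 1.0, 0.002], [1.0, 0.0, -0.001], [-0.001, 0.002, -1.0]]
force: [0.5, 0.6, 5.4]
opening: 18.9
```

Emit:
{"name": "move_arm", "arguments": {"dp": [[0, 0, -0.1], [0, 0, -0.15], [0, 0, -0.2], [0, 0, -0.2], [0, 0, 0], [0, 0, 0]], "roll": [0, 0, 0, 0, 0, 0]}}

```text
t: 4.2
tcp_pos: [464.0, -308.9, 362.5]
ee_rot: [[-0.0, 1.0, 0.003], [1.0, 0.0, -0.003], [-0.003, 0.003, -1.0]]
force: [0.0, 0.4, -6.7]
opening: 18.4
```

```bash
python3 - <<'E'
from h import *
s,c,im=wcap("w2");print(s["tcp_pos"],s["t"],s["opening"],s["force"],s["ee_rot"].round(4))
E
```

```text
[ 464.00996775 -308.8544045   362.54747868] 4.2 18.39681173873088 [ 0.0179145   0.42746691 -6.67302033] [[-0.      1.      0.0028]
 [ 1.      0.     -0.0026]
 [-0.0026  0.0028 -1.    ]]
```

View pics/w2.png

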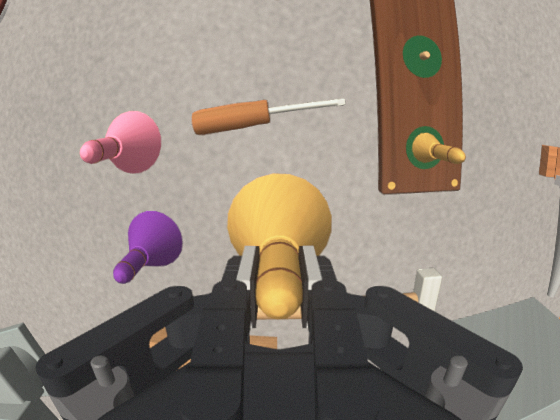

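```bash
python3 - <<'E'
from h import *
import pickle
s,c,im=pickle.load(open("pics/w2.pkl","rb"))
for zb in (130.5,):
  p=np.array([wproj(c,(464+35*np.cos(t),-308.9+35*np.sin(t),zb)) for t in np.linspace(0,6.28,200)]);print(zb,p.min(0),p.max(0))
m=blob(brass(im),(280,215));ys,xs=np.nonzero(m[:260]);print(xs.min(),xs.max(),ys.min())
for r in (180,190,200,210,220):
  x=np.nonzero(m[r])[0];q=p[np.abs(p[:,1]-r)<2];print(r,x.min(),x.max(),q[:,0].min(),q[:,0].max())
E
```

```text
130.5 [225.85313801 171.69646021] [333.114275  273.2869517]
227 330 173
180 253 306 247.6537010017853 310.7679026408311
190 240 318 237.55825077585047 322.0666764172388
200 233 325 231.10439088594552 328.30610282423794
210 229 329 227.1625180925074 331.6514473506512
220 228 330 225.8783880188666 333.1142749993886
```

Emit:
{"name": "move_arm", "arguments": {"dp": [[0.1, 0.02, 0], [0.17, 0.04, 0], [0.19, 0.04, 0], [0.19, 0.04, 0], [0.19, 0.04, 0], [0.19, 0.04, 0], [0.19, 0.04, 0], [0.19, 0.04, 0], [0.19, 0.04, 0], [0.15, 0.04, 0]], "roll": [0, 0, 0, 0, 0, 0, 0, 0, 0, 0]}}

```text
t: 5.08
tcp_pos: [538.4, 44.1, 355.9]
ee_rot: [[-0.001, 1.0, -0.008], [1.0, 0.001, 0.001], [0.001, -0.008, -1.0]]
force: [0.1, -0.9, -4.9]
opening: 17.9
```

Emit:
{"name": "move_arm", "arguments": {"dp": [[0, 0, 0], [0, 0, 0], [0, 0, 0]], "roll": [0, 0, 0]}}

```text
t: 5.33
tcp_pos: [538.9, 41.4, 357.2]
ee_rot: [[-0.001, 1.0, -0.006], [1.0, 0.0, -0.0], [-0.0, -0.006, -1.0]]
force: [-0.2, 0.1, -5.5]
opening: 18.4
```

```bash
python3 - <<'E'
from h import *
s,c,im=wcap("w3");print(s["tcp_pos"],s["t"],s["opening"],s["force"],s["ee_rot"].round(4))
for e in green(im): print(np.round(e,1),wonz(c,e[0],18.5))
E
```

```text
[538.89266909  41.40898459 357.19819983] 5.3333 18.430076253123126 [-0.16294208  0.09961895 -5.49559698] [[-5.0e-04  1.0e+00 -6.2e-03]
 [ 1.0e+00  5.0e-04 -3.0e-04]
 [-3.0e-04 -6.2e-03 -1.0e+00]]
[[338.2 114.7]
 [ 44.7  45.7]] [591.29942582 114.08790789  18.5       ]
[[341.2 210.6]
 [ 39.7  42.4]] [597.49901089  20.52787577  18.5       ]
[[348.8 284.6]
 [ 13.1  26. ]] [611.66345037 -63.31854173  18.5       ]
```

View pics/w3.png

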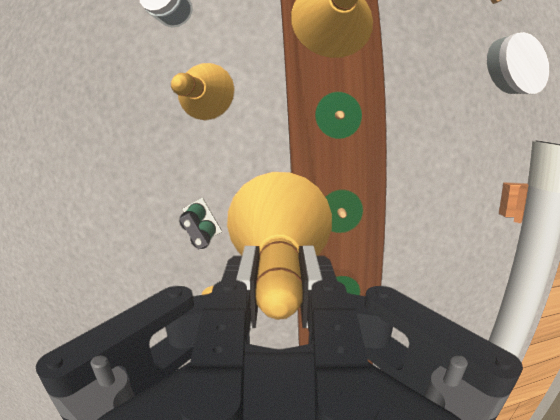

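Emit:
{"name": "move_arm", "arguments": {"dp": [[0.09, 0.065, 0], [0.09, 0.065, 0], [0.09, 0.065, 0.1], [0.0935, 0.067, 0.16], [0, 0, 0.05], [0, 0, 0], [0, 0, 0]], "roll": [0, 0, 0, 0, 0, 0, 0]}}

```text
t: 5.97
tcp_pos: [591.6, 112.8, 297.0]
ee_rot: [[0.001, 1.0, -0.004], [1.0, -0.001, -0.001], [-0.001, -0.004, -1.0]]
force: [1.0, -1.4, -4.8]
opening: 18.5
```

```bash
python3 - <<'E'
from h import *
s,c,im=wcap("w4");print(s["tcp_pos"],s["t"],s["opening"],s["force"],s["ee_rot"].round(4))
a=optics.capture("scene");b=optics.capture("side")
cv2.imwrite("pics/scene4.png",a[...,::-1]);cv2.imwrite("pics/side4.png",b[...,::-1])
z=np.hstack([cv2.resize(a[130:300,280:420],None,fx=2.8,fy=2.8),cv2.resize(b[170:340,160:300],None,fx=2.8,fy=2.8)])
cv2.imwrite("pics/z4.png",z[...,::-1])
E
```

```text
[591.64863136 112.84756549 296.96992553] 5.9667 18.467168426497725 [ 0.97049445 -1.375864   -4.82911607] [[ 1.5e-03  1.0e+00 -3.8e-03]
 [ 1.0e+00 -1.5e-03 -8.0e-04]
 [-8.0e-04 -3.8e-03 -1.0e+00]]
```

View pics/z4.png

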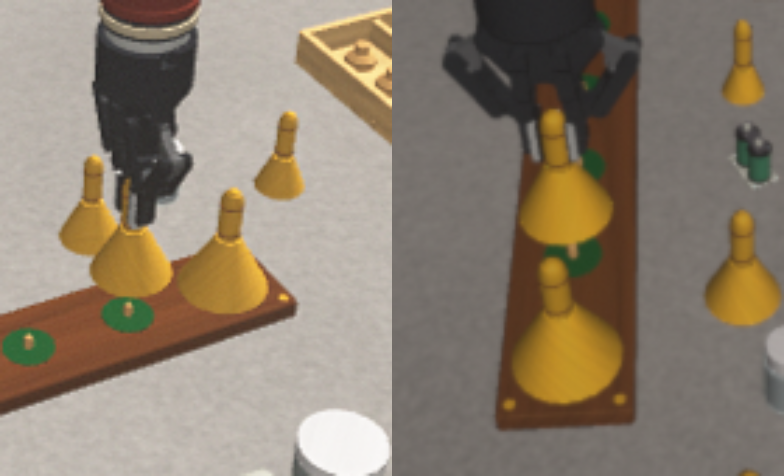

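```bash
python3 - <<'E'
from h import *
for n,u in(("scene",None),("side",None)):
    im=cv2.imread(f"pics/{n}4.png")[...,::-1].copy()
    # rim-only: extremes of cone lower part
    P=np.array([proj(n,(591.3+35*np.cos(t),114.1+35*np.sin(t),67)) for t in np.linspace(0,6.28,100)])
    m=brass(im);print(n,P.min(0),P.max(0))
    y0,y1=int(P[:,1].min()),int(P[:,1].max())+4
    for y in range(y0,y1): 
        x=np.nonzero(m[y,int(P[:,0].min())-8:int(P[:,0].max())+9])[0]+int(P[:,0].min())-8
        if len(x):print(y,x.min(),x.max(),end="; ")
    print()
E
```

```text
scene [311.55703589 217.65488207] [341.38911441 236.8637203 ]
217 303 336; 218 303 337; 219 305 337; 220 307 338; 221 313 349; 222 313 349; 223 313 349; 224 312 349; 225 312 349; 226 312 349; 227 312 349; 228 313 349; 229 313 349; 230 314 349; 231 314 349; 232 315 349; 233 316 349; 234 306 349; 235 311 349; 236 317 349; 237 303 349; 238 317 349; 239 304 349; 
side [206.04348939 232.77079922] [239.8567862  257.60305661]
232 211 243; 233 207 245; 234 209 245; 235 208 245; 236 208 243; 237 208 244; 238 206 245; 239 206 246; 240 205 245; 241 206 245; 242 206 246; 243 205 246; 244 205 245; 245 205 244; 246 205 244; 247 204 244; 248 204 244; 249 205 245; 250 205 245; 251 205 245; 252 205 244; 253 206 245; 254 206 245; 255 206 245; 256 205 245; 257 206 245; 258 205 245; 259 207 245; 260 204 245;
```

Emit:
{"name": "move_arm", "arguments": {"dp": [[0.006, 0.003, 0.06], [0, 0, 0.06], [0, 0, 0.06], [0, 0, 0.03], [0, 0, 0], [0, 0, 0]], "roll": [0, 0, 0, 0, 0, 0]}}

```text
t: 6.62
tcp_pos: [592.3, 115.3, 255.4]
ee_rot: [[-0.0, 1.0, -0.002], [1.0, 0.0, -0.0], [-0.0, -0.002, -1.0]]
force: [-0.7, 0.6, -4.4]
opening: 18.5
```

Emit:
{"name": "move_arm", "arguments": {"dp": [[0, 0, 0.01], [0, 0, 0.01], [0, 0, 0], [0, 0, 0]], "roll": [0, 0, 0, 0]}}

```text
t: 6.95
tcp_pos: [592.9, 115.3, 253.0]
ee_rot: [[-0.0, 1.0, 0.0], [1.0, 0.0, 0.0], [0.0, 0.0, -1.0]]
force: [0.1, -1.1, -5.2]
opening: 18.5
```

Emit:
{"name": "move_arm", "arguments": {"dp": [[-0.005, -0.006, 0], [0, 0, 0.01], [0, 0, 0.005], [0, 0, 0], [0, 0, 0]], "roll": [0, 0, 0, 0, 0]}}

```text
t: 7.37
tcp_pos: [591.8, 114.3, 250.4]
ee_rot: [[0.0, 1.0, 0.001], [1.0, -0.0, 0.0], [0.0, 0.001, -1.0]]
force: [-0.4, 0.9, -1.1]
opening: 18.7
```

Emit:
{"name": "move_arm", "arguments": {"dp": [[0, 0, 0.004], [0, 0, 0], [0, 0, 0]], "roll": [0, 0, 0]}}

```text
t: 7.62
tcp_pos: [591.9, 114.5, 250.2]
ee_rot: [[-0.0, 1.0, 0.001], [1.0, 0.0, 0.0], [0.0, 0.001, -1.0]]
force: [-3.2, 1.8, 6.0]
opening: 18.3
```

Emit:
{"name": "move_arm", "arguments": {"dp": [[0, 0, 0], [0, 0, 0], [0, 0, 0], [0, 0, 0], [0, 0, 0], [0, 0, 0], [0, 0, 0], [0, 0, 0]], "roll": [0, 0, 0, 0, 0, 0, 0, 0], "claw": 0}}

```text
t: 8.28
tcp_pos: [591.6, 114.3, 248.9]
ee_rot: [[-0.0, 1.0, 0.0], [1.0, 0.0, -0.0], [-0.0, 0.0, -1.0]]
force: [0.2, 0.8, -0.2]
opening: 85.4
```

Emit:
{"name": "move_arm", "arguments": {"dp": [[0, 0, -0.1], [0, 0, -0.2], [0, 0, -0.2], [0, 0, -0.15], [0, 0, 0]], "roll": [0, 0, 0, 0, 0]}}

```text
t: 8.7
tcp_pos: [593.3, 114.5, 388.5]
ee_rot: [[-0.0, 1.0, 0.015], [1.0, 0.0, 0.001], [0.001, 0.015, -1.0]]
force: [0.5, 0.8, 0.2]
opening: 85.5
```

```bash
python3 - <<'E'
from h import *
s,c,im=wcap("w5");print(s["tcp_pos"],s["t"],s["opening"],s["ee_rot"].round(4))
print(wfit(c,im,wproj(c,(591.3,114.1,50)),70,18.5))
for e in green(im): print(np.round(e,1),wonz(c,e[0],18.5))
E
```

```text
[593.28881285 114.45808742 388.45187128] 8.7 85.48807187164799 [[-1.000e-04  9.999e-01  1.480e-02]
 [ 1.000e+00  1.000e-04  1.000e-03]
 [ 1.000e-03  1.480e-02 -9.999e-01]]
(array([590.95332441, 116.63603675]), np.float32(0.97319764), np.float32(1.0012563))
[[278.8 264.2]
 [ 33.5  37.2]] [597.50766909  20.89940386  18.5       ]
[[283.2 329.5]
 [ 25.9  33.8]] [603.13118219 -72.99890311  18.5       ]
```

View pics/w5.png

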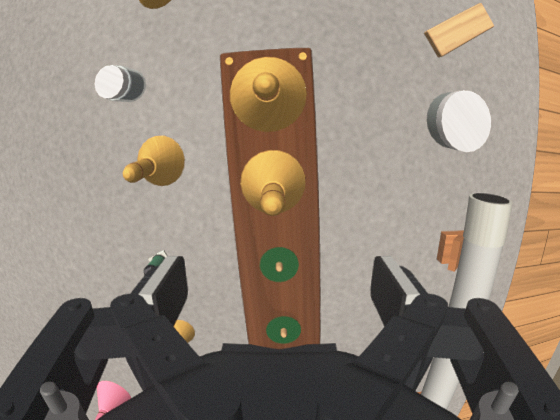

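```bash
python3 - <<'E'
from h import *
import pickle
s,c,im=pickle.load(open("pics/w5.pkl","rb"))
print(wfit(c,im,wproj(c,(585,209.5,50)),80,18.5))
print(wfit(c,im,wproj(c,(460,140,40)),60,0), s["t"])
E
```

```text
(array([586.08611825, 208.9904607 ]), np.float32(0.97917074), np.float32(0.9948733))
(array([462.14879769, 139.83919097]), np.float32(0.91712606), np.float32(0.9182092)) 8.7
```

Emit:
{"name": "move_arm", "arguments": {"dp": [[0.025, -0.13, 0], [0.025, -0.18, 0], [0.025, -0.18, 0.04], [0.03, -0.12, 0.04], [0.022, -0.045, 0.04], [0, 0, 0], [0, 0, 0]], "roll": [0, 0, 0, 0, 0, 0, 0]}}

```text
t: 9.33
tcp_pos: [460.6, 139.8, 353.9]
ee_rot: [[-0.001, 1.0, -0.001], [1.0, 0.001, -0.0], [-0.0, -0.001, -1.0]]
force: [-0.4, 0.5, 0.2]
opening: 85.3
```

```bash
python3 - <<'E'
from h import *
s,c,im=wcap("w6");print(s["tcp_pos"],s["t"],s["opening"],s["ee_rot"].round(4))
print(wfit(c,im,wproj(c,(461,140,40)),60,0))
print(wfit(c,im,wproj(c,(591.3,114.1,50)),70,18.5))
for e in green(im): print(np.round(e,1),wonz(c,e[0],18.5))
E
```

```text
[460.60526338 139.76082642 353.89710468] 9.3333 85.29499664440921 [[-6.e-04  1.e+00 -1.e-03]
 [ 1.e+00  6.e-04 -4.e-04]
 [-4.e-04 -1.e-03 -1.e+00]]
(array([461.36378168, 139.99263529]), np.float32(0.9264852), np.float32(0.92652774))
(array([589.27447301, 117.53812294]), np.float32(0.9348742), np.float32(1.0104165))
```

View pics/w6.png

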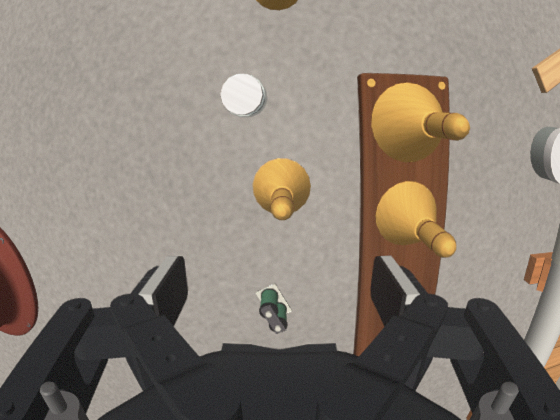

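Emit:
{"name": "move_arm", "arguments": {"dp": [[0, 0.003, 0.17], [0, 0, 0.17], [0, 0, 0.16], [0, 0, 0.11], [0, 0, 0.045], [0, 0, 0]], "roll": [0, 0, 0, 0, 0, 0]}}

```text
t: 9.88
tcp_pos: [461.3, 139.2, 221.6]
ee_rot: [[0.001, 1.0, -0.005], [1.0, -0.001, -0.001], [-0.001, -0.005, -1.0]]
force: [-0.5, 0.0, -0.3]
opening: 85.6
```

Emit:
{"name": "move_arm", "arguments": {"dp": [[0, 0, 0], [0, 0, 0], [0, 0, 0], [0, 0, 0], [0, 0, 0], [0, 0, 0], [0, 0, 0], [0, 0, 0]], "roll": [0, 0, 0, 0, 0, 0, 0, 0], "claw": 1}}

```text
t: 10.55
tcp_pos: [461.7, 139.8, 224.9]
ee_rot: [[-0.0, 1.0, 0.002], [1.0, 0.0, 0.0], [0.0, 0.002, -1.0]]
force: [1.1, -0.9, 4.4]
opening: 16.6
```

Emit:
{"name": "move_arm", "arguments": {"dp": [[0, 0, -0.1], [0, 0, -0.15], [0, 0, -0.2], [0, 0, -0.2], [0, 0, 0], [0, 0, 0]], "roll": [0, 0, 0, 0, 0, 0]}}

```text
t: 11.05
tcp_pos: [461.6, 139.8, 356.1]
ee_rot: [[-0.0, 1.0, 0.005], [1.0, 0.0, 0.001], [0.001, 0.005, -1.0]]
force: [0.5, 0.2, -4.9]
opening: 16.4
```

Emit:
{"name": "move_arm", "arguments": {"dp": [[-0.08, 0.1, 0], [-0.13, 0.14, 0], [-0.13, 0.14, 0], [-0.13, 0.14, 0], [-0.1, 0.12, 0], [-0.0275, 0.039, 0.1], [0, 0, 0.15], [0, 0, 0.06], [0, 0, 0], [0, 0, 0]], "roll": [0, 0, 0, 0, 0, 0, 0, 0, 0, 0]}}

```text
t: 11.88
tcp_pos: [595.6, 20.6, 288.8]
ee_rot: [[-0.0, 1.0, -0.006], [1.0, 0.0, 0.001], [0.001, -0.006, -1.0]]
force: [-0.0, -0.3, -2.8]
opening: 16.9
```

```bash
python3 - <<'E'
from h import *
s,c,im=wcap("w7");print(s["tcp_pos"],s["t"],s["opening"],s["ee_rot"].round(4))
print(wfit(c,im,wproj(c,(591.3,114.1,50)),70,18.5),wfit(c,im,wproj(c,(585,209.5,50)),80,18.5))
E
```

```text
[595.64305098  20.5869958  288.84753778] 11.8833 16.856758641388478 [[-4.0e-04  1.0e+00 -6.1e-03]
 [ 1.0e+00  4.0e-04  6.0e-04]
 [ 6.0e-04 -6.1e-03 -1.0e+00]]h.py:34: RuntimeWarning: invalid value encountered in divide
  cen=lambda m:np.array([(m*xx).sum(),(m*yy).sum()])/m.sum()
Traceback (most recent call last):
  File "h.py", line 58, in wfit
    return fit("w",im,uv,D,z0)
  File "h.py", line 38, in fit
    m=model(n,*p,z0,D,b.shape,(x0,y0));c=cen(m)
  File "h.py", line 21, in model
    cv2.fillConvexPoly(m,cv2.convexHull(p.astype(np.float32)).round().astype(np.int32),1)
    ~~~~~~~~~~~~~~~~~~^^^^^^^^^^^^^^^^^^^^^^^^^^^^^^^^^^^^^^^^^^^^^^^^^^^^^^^^^^^^^^^^^^^
cv2.error: OpenCV(4.12.0) :-1: error: (-5:Bad argument) in function 'fillConvexPoly'
> Overload resolution failed:
>  - Layout of the output array img is incompatible with cv::Mat
>  - Expected Ptr<cv::UMat> for argument 'img'
```

View pics/w7.png

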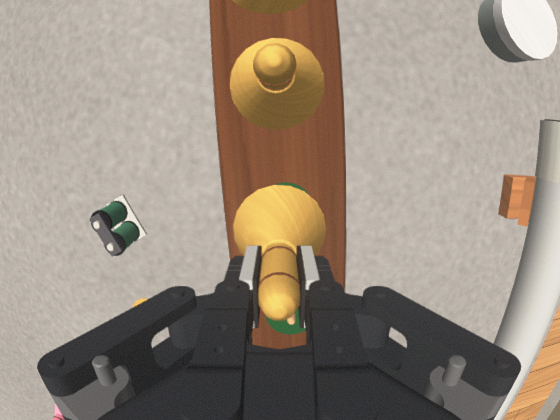

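Emit:
{"name": "move_arm", "arguments": {"dp": [[0, 0.008, 0.06], [0, 0, 0.06], [0, 0, 0.04], [0, 0, 0], [0, 0, 0], [0, 0, 0]], "roll": [0, 0, 0, 0, 0, 0]}}

```text
t: 12.43
tcp_pos: [598.7, 20.2, 260.1]
ee_rot: [[-0.0, 1.0, 0.0], [1.0, 0.0, -0.0], [-0.0, 0.0, -1.0]]
force: [0.2, 0.3, -4.0]
opening: 16.6
```

```bash
python3 - <<'E'
from h import *
s,c,im=wcap("w8");print(s["tcp_pos"],s["t"],s["opening"],s["ee_rot"].round(4))
print(wfit(c,im,wproj(c,(591.3,114.1,50)),70,18.5))
z=cv2.resize(im[20:320,180:400],None,fx=2,fy=2);cv2.imwrite("pics/z8.png",z[...,::-1])
E
```

```text
[598.66540684  20.24115583 260.08961516] 12.4333 16.580868017651127 [[-1.e-04  1.e+00  3.e-04]
 [ 1.e+00  1.e-04 -0.e+00]
 [-0.e+00  3.e-04 -1.e+00]]
(array([591.15784496, 115.2676321 ]), np.float32(0.95753115), np.float32(0.9586498))
```

View pics/z8.png

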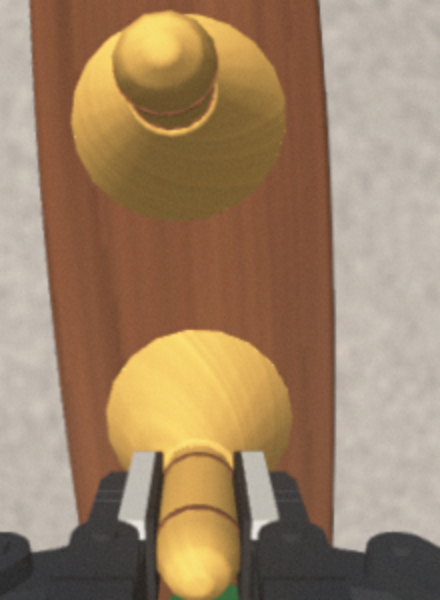

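Emit:
{"name": "move_arm", "arguments": {"dp": [[0, -0.006, 0.03], [0, 0, 0.03], [0, 0, 0.012], [0, 0, 0.006], [0, 0, 0], [0, 0, 0]], "roll": [0, 0, 0, 0, 0, 0]}}

```text
t: 12.98
tcp_pos: [597.4, 20.2, 244.2]
ee_rot: [[0.0, 1.0, -0.0], [1.0, -0.0, 0.0], [0.0, -0.0, -1.0]]
force: [0.3, 0.3, -3.1]
opening: 16.6
```

Emit:
{"name": "move_arm", "arguments": {"dp": [[0, 0, 0.006], [0, 0, 0], [0, 0, 0]], "roll": [0, 0, 0]}}

```text
t: 13.23
tcp_pos: [597.4, 20.2, 243.2]
ee_rot: [[-0.0, 1.0, 0.0], [1.0, 0.0, -0.0], [-0.0, 0.0, -1.0]]
force: [-0.1, 0.5, -3.9]
opening: 16.5
```

Emit:
{"name": "move_arm", "arguments": {"dp": [[0, 0, 0.006], [0, 0, 0], [0, 0, 0]], "roll": [0, 0, 0]}}

```text
t: 13.48
tcp_pos: [597.7, 20.2, 243.0]
ee_rot: [[-0.0, 1.0, 0.001], [1.0, 0.0, -0.0], [-0.0, 0.001, -1.0]]
force: [-2.5, 0.1, 2.4]
opening: 16.1
```

Emit:
{"name": "move_arm", "arguments": {"dp": [[0, 0, 0], [0, 0, 0], [0, 0, 0], [0, 0, 0], [0, 0, 0], [0, 0, 0], [0, 0, 0], [0, 0, 0]], "roll": [0, 0, 0, 0, 0, 0, 0, 0], "claw": 0}}

```text
t: 14.15
tcp_pos: [597.4, 20.2, 241.9]
ee_rot: [[0.0, 1.0, 0.0], [1.0, -0.0, 0.0], [0.0, 0.0, -1.0]]
force: [0.4, -0.3, -0.3]
opening: 85.2
```

Emit:
{"name": "move_arm", "arguments": {"dp": [[0, 0, -0.1], [0, 0, -0.2], [0, 0, -0.2], [0, 0, -0.15], [0, 0, 0], [0, 0, 0], [0, 0, 0]], "roll": [0, 0, 0, 0, 0, 0, 0]}}

```text
t: 14.73
tcp_pos: [597.1, 20.2, 371.3]
ee_rot: [[-0.0, 1.0, -0.001], [1.0, 0.0, 0.0], [0.0, -0.001, -1.0]]
force: [-0.2, 0.0, -1.7]
opening: 85.2
```

```bash
python3 - <<'E'
from h import *
s,c,im=wcap("w9");print(s["tcp_pos"],s["t"],s["opening"],s["ee_rot"].round(4))
print(wfit(c,im,wproj(c,(597.4,20.4,50)),60,18.5))
print(wfit(c,im,wproj(c,(591.3,114.1,50)),70,18.5))
print(wfit(c,im,wproj(c,(585,209.5,50)),80,18.5))
for e in green(im): print(np.round(e,1),wonz(c,e[0],18.5))
E
```

```text
[597.14040236  20.21593627 371.34234312] 14.7333 85.16089246576206 [[-0.e+00  1.e+00 -7.e-04]
 [ 1.e+00  0.e+00  1.e-04]
 [ 1.e-04 -7.e-04 -1.e+00]]
(array([596.6484697 ,  20.15592868]), np.float32(0.9631594), np.float32(1.0045158))
(array([590.91471861, 115.73286804]), np.float32(0.9758986), np.float32(0.9912228))h.py:34: RuntimeWarning: invalid value encountered in divide
  cen=lambda m:np.array([(m*xx).sum(),(m*yy).sum()])/m.sum()
Traceback (most recent call last):
  File "h.py", line 58, in wfit
    return fit("w",im,uv,D,z0)
  File "h.py", line 38, in fit
    m=model(n,*p,z0,D,b.shape,(x0,y0));c=cen(m)
  File "h.py", line 21, in model
    cv2.fillConvexPoly(m,cv2.convexHull(p.astype(np.float32)).round().astype(np.int32),1)
    ~~~~~~~~~~~~~~~~~~^^^^^^^^^^^^^^^^^^^^^^^^^^^^^^^^^^^^^^^^^^^^^^^^^^^^^^^^^^^^^^^^^^^
cv2.error: OpenCV(4.12.0) :-1: error: (-5:Bad argument) in function 'fillConvexPoly'
> Overload resolution failed:
>  - Layout of the output array img is incompatible with cv::Mat
>  - Expected Ptr<cv::UMat> for argument 'img'
```

View pics/w9.png

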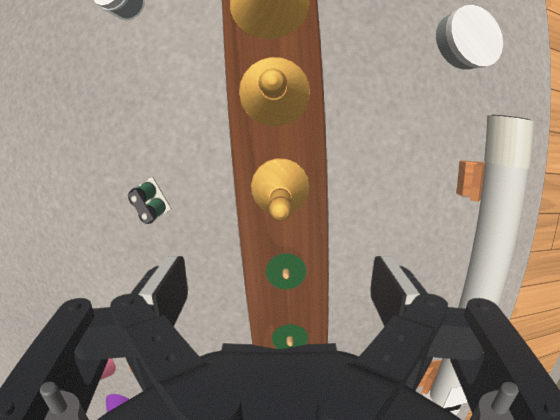

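```bash
python3 - <<'E'
from h import *
import pickle
s,c,im=pickle.load(open("pics/w9.pkl","rb"))
for e in green(im): print(np.round(e,1),wonz(c,e[0],18.5))
E
```

```text
[[285.6 270.9]
 [ 34.9  38.6]] [603.18589767 -73.79272887  18.5       ]
[[289.4 336.9]
 [ 24.   35.6]] [ 608.66704837 -166.34709264   18.5       ]
```

Emit:
{"name": "move_arm", "arguments": {"dp": [[0.1, -0.045, 0], [0.17, -0.075, 0], [0.18, -0.075, 0], [0.18, -0.08, 0], [0.18, -0.08, 0], [0.18, -0.08, 0], [0.18, -0.08, 0], [0.18, -0.08, 0], [0.17, -0.07, 0.03], [0.105, -0.04, 0.03]], "roll": [0, 0, 0, 0, 0, 0, 0, 0, 0, 0]}}

```text
t: 15.62
tcp_pos: [454.2, 347.6, 357.8]
ee_rot: [[-0.002, 1.0, -0.003], [1.0, 0.002, -0.001], [-0.001, -0.003, -1.0]]
force: [0.0, -0.3, -0.2]
opening: 85.6
```

Emit:
{"name": "move_arm", "arguments": {"dp": [[0, 0, 0.03], [0, 0, 0], [0, 0, 0], [0, 0, 0]], "roll": [0, 0, 0, 0]}}

```text
t: 15.95
tcp_pos: [456.8, 344.2, 353.1]
ee_rot: [[0.001, 1.0, -0.001], [1.0, -0.001, -0.001], [-0.001, -0.001, -1.0]]
force: [0.1, 1.4, -0.0]
opening: 85.5
```

```bash
python3 - <<'E'
from h import *
s,c,im=wcap("w10");print(s["tcp_pos"],s["t"],s["opening"],s["ee_rot"].round(4))
print(wfit(c,im,wproj(c,(457,345,40)),50,0))
print(wfit(c,im,wproj(c,(585,209.5,50)),80,18.5))
E
```

```text
[456.7995037  344.18217675 353.13539112] 15.95 85.45583287207027 [[ 0.0014  1.     -0.0011]
 [ 1.     -0.0014 -0.001 ]
 [-0.001  -0.0011 -1.    ]]
(array([456.71908386, 344.99112836]), np.float32(0.9179136), np.float32(0.9179136))
(array([564.51797937, 200.6629485 ]), np.float32(0.32007784), np.float32(0.32007784))
```

View pics/w10.png

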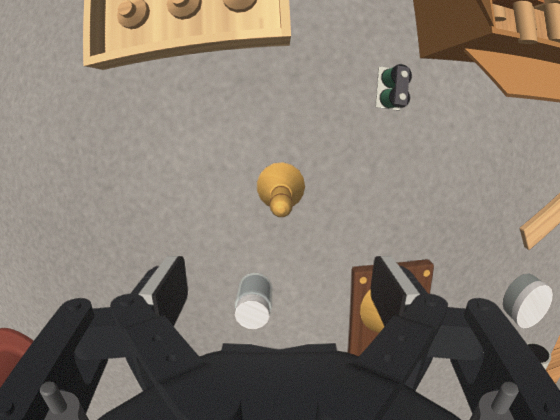

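Emit:
{"name": "move_arm", "arguments": {"dp": [[0.004, 0, 0.17], [0, 0, 0.17], [0, 0, 0.17], [0, 0, 0.12], [0, 0, 0.045], [0, 0, 0]], "roll": [0, 0, 0, 0, 0, 0]}}

```text
t: 16.5
tcp_pos: [455.9, 344.6, 216.3]
ee_rot: [[0.002, 1.0, -0.005], [1.0, -0.002, -0.003], [-0.003, -0.004, -1.0]]
force: [-0.4, -0.2, -0.2]
opening: 85.2
```

Emit:
{"name": "move_arm", "arguments": {"dp": [[0, 0, 0], [0, 0, 0], [0, 0, 0], [0, 0, 0], [0, 0, 0], [0, 0, 0], [0, 0, 0], [0, 0, 0]], "roll": [0, 0, 0, 0, 0, 0, 0, 0], "claw": 1}}

```text
t: 17.17
tcp_pos: [456.8, 346.2, 220.0]
ee_rot: [[0.0, 1.0, 0.001], [1.0, -0.0, 0.001], [0.001, 0.001, -1.0]]
force: [0.1, -0.4, 4.4]
opening: 16.2
```

Emit:
{"name": "move_arm", "arguments": {"dp": [[0, 0, -0.1], [0, 0, -0.15], [0, 0, -0.2], [0, 0, -0.2], [0, 0, 0], [0, 0, 0]], "roll": [0, 0, 0, 0, 0, 0]}}

```text
t: 17.67
tcp_pos: [456.9, 346.3, 351.9]
ee_rot: [[-0.0, 1.0, 0.005], [1.0, 0.0, 0.003], [0.003, 0.005, -1.0]]
force: [-0.3, -0.3, -3.5]
opening: 16.3
```

Emit:
{"name": "move_arm", "arguments": {"dp": [[-0.1, 0.02, -0.02], [-0.18, 0.04, -0.02], [-0.19, 0.04, 0], [-0.19, 0.04, 0], [-0.19, 0.04, 0], [-0.19, 0.04, 0], [-0.19, 0.04, 0], [-0.19, 0.04, 0], [-0.19, 0.04, 0], [-0.19, 0.06, 0]], "roll": [0, 0, 0, 0, 0, 0, 0, 0, 0, 0]}}

```text
t: 18.5
tcp_pos: [535.2, -15.7, 353.4]
ee_rot: [[0.0, 1.0, -0.006], [1.0, -0.0, 0.001], [0.001, -0.006, -1.0]]
force: [0.3, 1.0, -2.8]
opening: 16.6
```

Emit:
{"name": "move_arm", "arguments": {"dp": [[-0.18, 0.1, 0], [-0.1, 0.12, 0], [-0.018, 0.112, 0], [0, 0, 0.1], [0, 0, 0.15], [0, 0, 0.06], [0, 0, 0], [0, 0, 0], [0, 0, 0], [0, 0, 0]], "roll": [0, 0, 0, 0, 0, 0, 0, 0, 0, 0]}}

```text
t: 19.33
tcp_pos: [603.3, -73.5, 296.9]
ee_rot: [[-0.0, 1.0, 0.003], [1.0, 0.0, -0.001], [-0.001, 0.003, -1.0]]
force: [0.2, -1.4, -1.9]
opening: 16.5
```

```bash
python3 - <<'E'
from h import *
s,c,im=wcap("w11");print(s["tcp_pos"],s["t"],s["opening"],s["ee_rot"].round(4))
z=cv2.resize(im[20:320,180:400],None,fx=2,fy=2);cv2.imwrite("pics/z11.png",z[...,::-1])
P=lambda x,y,z,r:[np.round(f([wproj(c,(x+r*np.cos(t),y+r*np.sin(t),z))for t in np.linspace(0,6.28,100)],0)) for f in(np.min,np.max)]
print("disc",P(603.3,-74.2,18.5,22.5),"rim",P(s["tcp_pos"][0],s["tcp_pos"][1]-1,s["tcp_pos"][2]-220,25))
E
```

```text
[603.26406886 -73.53876283 296.85499154] 19.3333 16.450237891122608 [[-3.e-04  1.e+00  3.e-03]
 [ 1.e+00  3.e-04 -7.e-04]
 [-7.e-04  3.e-03 -1.e+00]]
disc [array([251., 179.]), array([308., 234.])] rim [array([239., 194.]), array([320., 270.])]
```

View pics/z11.png

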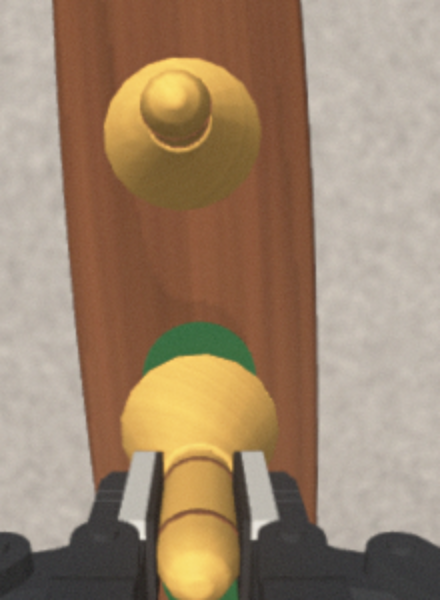

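Emit:
{"name": "move_arm", "arguments": {"dp": [[0, 0, 0.06], [0, 0, 0.08], [0, 0, 0.07], [0, 0, 0.045], [0, 0, 0.02], [0, 0, 0], [0, 0, 0], [0, 0, 0]], "roll": [0, 0, 0, 0, 0, 0, 0, 0]}}

```text
t: 20.05
tcp_pos: [603.1, -73.7, 240.4]
ee_rot: [[-0.0, 1.0, 0.001], [1.0, 0.0, -0.0], [-0.0, 0.001, -1.0]]
force: [1.0, 0.2, -1.5]
opening: 16.4
```

Emit:
{"name": "move_arm", "arguments": {"dp": [[0, 0, 0.007], [0, 0, 0], [0, 0, 0]], "roll": [0, 0, 0]}}

```text
t: 20.3
tcp_pos: [602.8, -73.6, 238.6]
ee_rot: [[-0.0, 1.0, 0.0], [1.0, 0.0, -0.0], [-0.0, 0.0, -1.0]]
force: [-1.4, -0.1, -2.3]
opening: 16.8
```

Emit:
{"name": "move_arm", "arguments": {"dp": [[0, 0, 0.006], [0, 0, 0], [0, 0, 0]], "roll": [0, 0, 0]}}

```text
t: 20.55
tcp_pos: [603.0, -73.7, 238.1]
ee_rot: [[0.0, 1.0, 0.001], [1.0, -0.0, -0.0], [-0.0, 0.001, -1.0]]
force: [-0.7, -0.2, 1.2]
opening: 16.3
```

Emit:
{"name": "move_arm", "arguments": {"dp": [[0, 0, 0], [0, 0, 0], [0, 0, 0], [0, 0, 0], [0, 0, 0], [0, 0, 0], [0, 0, 0], [0, 0, 0]], "roll": [0, 0, 0, 0, 0, 0, 0, 0], "claw": 0}}

```text
t: 21.22
tcp_pos: [602.8, -73.6, 237.3]
ee_rot: [[0.0, 1.0, -0.0], [1.0, -0.0, 0.0], [0.0, -0.0, -1.0]]
force: [-0.3, 0.5, -0.8]
opening: 85.6
```

Emit:
{"name": "move_arm", "arguments": {"dp": [[0, 0, -0.1], [0, 0, -0.2], [0, 0, -0.2], [0, 0, -0.15], [0, 0, 0], [0, 0, 0], [0, 0, 0]], "roll": [0, 0, 0, 0, 0, 0, 0]}}

```text
t: 21.8
tcp_pos: [602.5, -73.6, 366.7]
ee_rot: [[0.0, 1.0, -0.001], [1.0, -0.0, 0.0], [0.0, -0.001, -1.0]]
force: [-0.6, -0.3, 0.2]
opening: 85.3
```

```bash
python3 - <<'E'
from h import *
s,c,im=wcap("w12");print(s["tcp_pos"],s["t"],s["opening"],s["ee_rot"].round(4))
for e in green(im): print(np.round(e,1),wonz(c,e[0],18.5))
print(wfit(c,im,wproj(c,(603.3,-74.4,50)),50,18.5))
print(wfit(c,im,wproj(c,(597.4,20.4,50)),60,18.5))
E
```

```text
[602.52944646 -73.58121881 366.74607508] 21.8 85.27570193381067 [[ 0.e+00  1.e+00 -7.e-04]
 [ 1.e+00 -0.e+00  2.e-04]
 [ 2.e-04 -7.e-04 -1.e+00]]
[[286.  273.8]
 [ 35.   38.9]] [ 608.91032432 -168.74600312   18.5       ]
[[289.5 339.4]
 [ 23.6  34.9]] [ 614.14931131 -260.44345221   18.5       ]
(array([602.31390705, -75.29728483]), np.float32(0.9611412), np.float32(1.0046078))
(array([596.71459701,  19.44432479]), np.float32(0.96991056), np.float32(0.9880166))
```

Emit:
{"name": "move_arm", "arguments": {"dp": [[-0.02, -0.13, 0], [-0.02, -0.18, 0], [-0.03, -0.18, 0.03], [-0.02, -0.15, 0.03], [-0.018, -0.07, 0.03], [0, 0, 0], [0, 0, 0], [0, 0, 0]], "roll": [0, 0, 0, 0, 0, 0, 0, 0]}}

```text
t: 22.52
tcp_pos: [461.2, -95.2, 348.8]
ee_rot: [[0.0, 1.0, -0.001], [1.0, -0.0, 0.001], [0.001, -0.001, -1.0]]
force: [0.2, 0.7, 0.0]
opening: 85.4
```

```bash
python3 - <<'E'
from h import *
s,c,im=wcap("w13");print(s["tcp_pos"],s["t"],s["opening"],s["ee_rot"].round(4))
print(wfit(c,im,wproj(c,(461,-95.5,40)),40,0))
E
```

```text
[461.23889838 -95.19199578 348.80202957] 22.5167 85.39917903213163 [[ 0.e+00  1.e+00 -6.e-04]
 [ 1.e+00 -0.e+00  5.e-04]
 [ 5.e-04 -6.e-04 -1.e+00]]
(array([461.41426289, -94.68968268]), np.float32(0.900122), np.float32(0.900122))
```

View pics/w13.png

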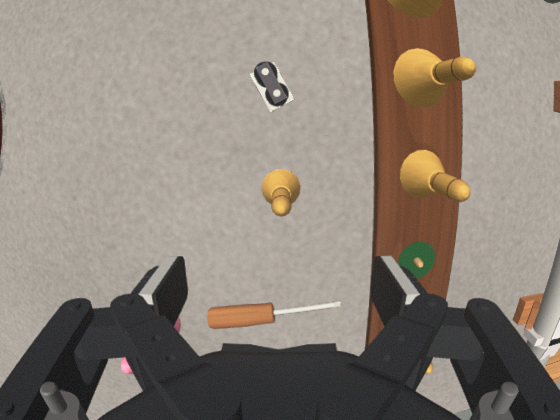

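View pics/w12.png

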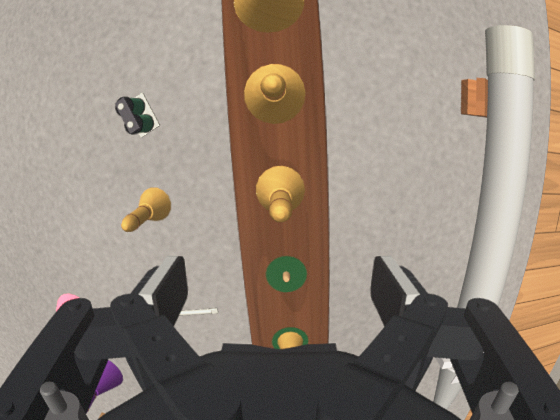

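Emit:
{"name": "move_arm", "arguments": {"dp": [[0.001, 0, 0.17], [0, 0, 0.17], [0, 0, 0.17], [0, 0, 0.13], [0, 0, 0.045], [0, 0, 0], [0, 0, 0]], "roll": [0, 0, 0, 0, 0, 0, 0]}}

```text
t: 23.15
tcp_pos: [461.7, -95.1, 213.0]
ee_rot: [[-0.0, 1.0, 0.0], [1.0, 0.0, -0.0], [-0.0, 0.0, -1.0]]
force: [0.1, -0.4, 1.0]
opening: 85.5
```

Emit:
{"name": "move_arm", "arguments": {"dp": [[0, 0, 0], [0, 0, 0], [0, 0, 0], [0, 0, 0], [0, 0, 0], [0, 0, 0], [0, 0, 0], [0, 0, 0]], "roll": [0, 0, 0, 0, 0, 0, 0, 0], "claw": 1}}

```text
t: 23.82
tcp_pos: [461.0, -95.1, 212.7]
ee_rot: [[0.0, 1.0, 0.001], [1.0, -0.0, -0.0], [-0.0, 0.001, -1.0]]
force: [0.3, 0.6, 3.6]
opening: 14.5
```

Emit:
{"name": "move_arm", "arguments": {"dp": [[0, 0, -0.1], [0, 0, -0.15], [0, 0, -0.2], [0, 0, -0.2], [0, 0, 0], [0, 0, 0]], "roll": [0, 0, 0, 0, 0, 0]}}

```text
t: 24.32
tcp_pos: [461.4, -95.3, 345.2]
ee_rot: [[-0.0, 1.0, 0.005], [1.0, 0.0, -0.002], [-0.002, 0.005, -1.0]]
force: [-0.3, 1.0, -2.6]
opening: 14.6
```

Emit:
{"name": "move_arm", "arguments": {"dp": [[-0.05, 0.08, 0], [-0.09, 0.15, 0], [-0.09, 0.16, 0], [-0.08, 0.16, 0], [-0.05, 0.14, 0], [-0.01, 0.0475, 0.1], [0, 0, 0.12], [0, 0, 0.04], [0, 0, 0], [0, 0, 0]], "roll": [0, 0, 0, 0, 0, 0, 0, 0, 0, 0]}}

```text
t: 25.15
tcp_pos: [607.4, -168.6, 288.2]
ee_rot: [[-0.0, 1.0, -0.004], [1.0, 0.0, 0.002], [0.002, -0.004, -1.0]]
force: [-0.5, 0.5, -1.5]
opening: 14.3
```

Emit:
{"name": "move_arm", "arguments": {"dp": [[0, 0, 0], [0, 0, 0], [0, 0, 0]], "roll": [0, 0, 0]}}

```text
t: 25.4
tcp_pos: [608.5, -169.0, 292.1]
ee_rot: [[-0.0, 1.0, 0.003], [1.0, 0.0, -0.001], [-0.001, 0.003, -1.0]]
force: [0.7, 0.2, -1.9]
opening: 14.4
```

```bash
python3 - <<'E'
from h import *
s,c,im=wcap("w14");print(s["tcp_pos"],s["t"],s["opening"],s["ee_rot"].round(4))
z=cv2.resize(im[20:320,180:400],None,fx=2,fy=2);cv2.imwrite("pics/z14.png",z[...,::-1])
P=lambda x,y,z,r:[np.round(f([wproj(c,(x+r*np.cos(t),y+r*np.sin(t),z))for t in np.linspace(0,6.28,100)],0)) for f in(np.min,np.max)]
print("disc",P(608.8,-169.2,18.5,22.5),"rim",P(s["tcp_pos"][0],s["tcp_pos"][1],s["tcp_pos"][2]-212.8,20))
E
```

```text
[ 608.50092124 -169.04395756  292.09572993] 25.4 14.391039585131542 [[-1.0e-04  1.0e+00  2.6e-03]
 [ 1.0e+00  1.0e-04 -1.0e-03]
 [-1.0e-03  2.6e-03 -1.0e+00]]
disc [array([251., 179.]), array([309., 236.])] rim [array([246., 204.]), array([313., 266.])]
```

View pics/z14.png

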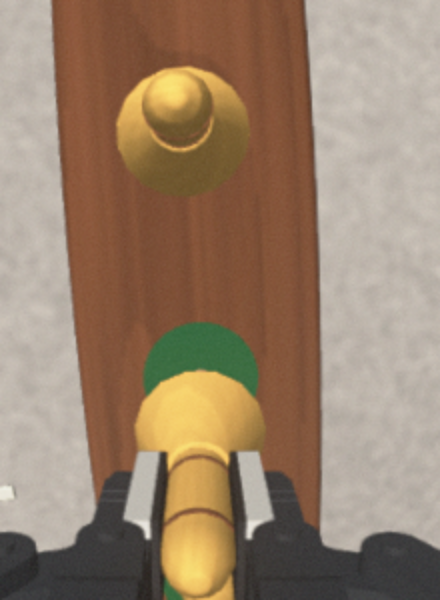

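Emit:
{"name": "move_arm", "arguments": {"dp": [[0, 0.001, 0.06], [0, 0, 0.08], [0, 0, 0.075], [0, 0, 0.05], [0, 0, 0.025], [0, 0, 0], [0, 0, 0], [0, 0, 0]], "roll": [0, 0, 0, 0, 0, 0, 0, 0]}}

```text
t: 26.12
tcp_pos: [608.6, -169.1, 232.2]
ee_rot: [[-0.0, 1.0, 0.0], [1.0, 0.0, -0.0], [-0.0, 0.0, -1.0]]
force: [1.0, 0.3, -1.5]
opening: 14.7
```

Emit:
{"name": "move_arm", "arguments": {"dp": [[0, 0, 0.006], [0, 0, 0], [0, 0, 0]], "roll": [0, 0, 0]}}

```text
t: 26.37
tcp_pos: [608.4, -169.0, 231.0]
ee_rot: [[-0.0, 1.0, -0.0], [1.0, 0.0, 0.0], [0.0, -0.0, -1.0]]
force: [-0.3, -0.8, -1.6]
opening: 14.6
```

Emit:
{"name": "move_arm", "arguments": {"dp": [[0, 0, 0.004], [0, 0, 0], [0, 0, 0]], "roll": [0, 0, 0]}}

```text
t: 26.62
tcp_pos: [608.6, -169.1, 230.8]
ee_rot: [[0.0, 1.0, 0.0], [1.0, -0.0, -0.0], [-0.0, 0.0, -1.0]]
force: [-1.4, 0.7, 0.5]
opening: 14.4
```

Emit:
{"name": "move_arm", "arguments": {"dp": [[0, 0, 0], [0, 0, 0], [0, 0, 0], [0, 0, 0], [0, 0, 0], [0, 0, 0], [0, 0, 0], [0, 0, 0]], "roll": [0, 0, 0, 0, 0, 0, 0, 0], "claw": 0}}

```text
t: 27.28
tcp_pos: [608.5, -169.0, 230.3]
ee_rot: [[0.0, 1.0, -0.0], [1.0, -0.0, 0.0], [0.0, -0.0, -1.0]]
force: [-0.6, 0.4, -0.4]
opening: 85.5
```

Emit:
{"name": "move_arm", "arguments": {"dp": [[0, 0, -0.1], [0, 0, -0.2], [0, 0, -0.2], [0, 0, -0.15], [0, 0, 0], [0, 0, 0], [0, 0, 0]], "roll": [0, 0, 0, 0, 0, 0, 0]}}

```text
t: 27.87
tcp_pos: [608.3, -168.9, 359.8]
ee_rot: [[0.0, 1.0, -0.001], [1.0, -0.0, 0.0], [0.0, -0.001, -1.0]]
force: [-0.6, 0.4, -0.5]
opening: 85.3
```

```bash
python3 - <<'E'
from h import *
s,c,im=wcap("w15");print(s["tcp_pos"],s["t"])
print(wfit(c,im,wproj(c,(608.8,-169.2,50)),40,18.5))
print(wfit(c,im,wproj(c,(603.3,-74.4,50)),50,18.5))
E
```

```text
[ 608.25562936 -168.90851889  359.76940708] 27.8667
(array([ 608.39014627, -168.95292755]), np.float32(0.8776625), np.float32(0.9971578))
(array([602.27416689, -76.01466033]), np.float32(0.971644), np.float32(0.9894001))
```

Emit:
{"name": "move_arm", "arguments": {"dp": [[0, -0.13, -0.1], [0, -0.18, -0.1], [0, -0.18, 0], [0, -0.18, 0], [0, -0.15, 0], [-0.15, 0, 0], [-0.15, 0, 0], [-0.15, 0, 0], [0, 0, 0], [0, 0, 0]], "roll": [0, 0, 0, 0, 0, 0, 0, 0, 0, 0]}}

```text
t: 28.75
tcp_pos: [444.0, -259.9, 398.0]
ee_rot: [[0.002, 1.0, -0.003], [1.0, -0.002, 0.003], [0.003, -0.003, -1.0]]
force: [0.8, 0.5, 0.1]
opening: 85.3
```

```bash
python3 - <<'E'
from h import *
a=optics.capture("scene");b=optics.capture("side")
cv2.imwrite("pics/sceneF.png",a[...,::-1]);cv2.imwrite("pics/sideF.png",b[...,::-1])
z=np.hstack([cv2.resize(a[160:320,140:400],(488,300)),cv2.resize(b[120:330,190:260],(100*1,300))])
cv2.imwrite("pics/zF1.png",cv2.resize(a[160:320,140:400],None,fx=3,fy=3)[...,::-1]);cv2.imwrite("pics/zF2.png",cv2.resize(b[120:330,180:300],None,fx=2.8,fy=2.8)[...,::-1])
P=[(80,585.5,209.4),(70,591.5,114.6),(60,597.4,20.2),(50,603.2,-74.6),(40,608.9,-169.3),(32,614.6,-264)]
for D,x,y in P:
    o=[]
    for n,im in(("scene",a),("side",b)):
        try:
            r=fit(n,im,proj(n,(x,y,18.5+HT[D]*.38)),D,18.5);o.append((r[0].round(1),r[1].round(2)))
        except Exception as e:o.append("err")
    print(D,(x,y),o)
E
```

```text
80 (585.5, 209.4) [(array([584.7, 208.5]), np.float32(0.95)), (array([591.3,  95.8]), np.float32(0.21))]
70 (591.5, 114.6) [(array([589.2, 115.5]), np.float32(0.95)), (array([591.1,  97.2]), np.float32(0.18))]
60 (597.4, 20.2) [(array([595.6,  18.8]), np.float32(0.94)), (array([590.9,  97.7]), np.float32(0.14))]
50 (603.2, -74.6) [(array([600.9, -76.6]), np.float32(0.94)), (array([590.5,  99.7]), np.float32(0.12))]
40 (608.9, -169.3) [(array([ 605.6, -170.3]), np.float32(0.88)), (array([nan, nan]), np.float32(0.0))]
32 (614.6, -264) [(array([ 612.4, -266.7]), np.float32(0.85)), (array([nan, nan]), np.float32(0.0))]h.py:34: RuntimeWarning: invalid value encountered in divide
  cen=lambda m:np.array([(m*xx).sum(),(m*yy).sum()])/m.sum()
h.py:21: RuntimeWarning: invalid value encountered in cast
  cv2.fillConvexPoly(m,cv2.convexHull(p.astype(np.float32)).round().astype(np.int32),1)
h.py:41: RuntimeWarning: divide by zero encountered in scalar divide
  return p,np.minimum(m,b).sum()/np.maximum(m,b).sum(),b.sum()/m.sum()
```

View pics/zF1.png

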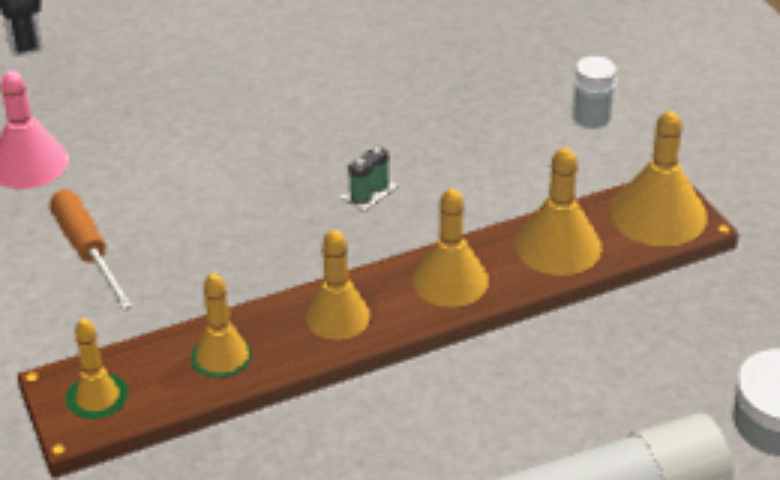

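View pics/sideF.png

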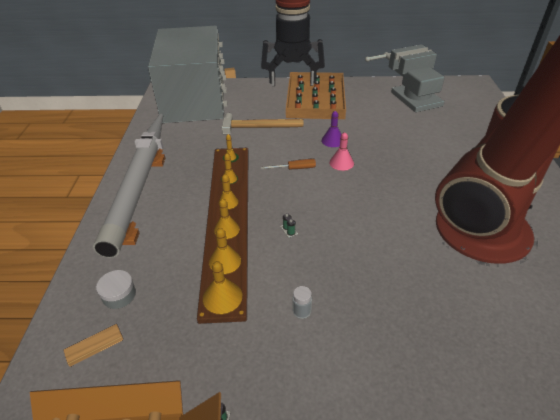

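```bash
python3 - <<'E'
from station import arm
print(arm.sense()["t"]); print(arm.close_job())
E
```

```text
28.85
the job is handed in; nothing more can be done
None
```

I stood the four loose cones mouth down on their pins and handed the job in at 28.9 s. From +y to −y the row now runs 80, 70, 60, 50, 40, 32, and no cone was tipped.

- **Final pictures:** the scene and side views show all six upright and flat, stepping down in size, with the gripper open and clear of everything.
- **Centring:** in the scene view each placed cone lies within about 2 mm of the pin position measured earlier. The 70 cone is the least certain: wrist fits put it 0.7 to 3.6 mm off, mostly about 1 to 2 mm along the row.
- **Failed check:** the automatic fits in the last side picture gave no usable result because the cones overlap in that view. I judged that picture by eye.

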